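# Nest the drilling channels in the stock tray

## Task

Put the three short aluminium channels away in the wooden stock tray, nested: lay the loose one that is open side up flat beside the one already in the tray, open side up like it. Then turn the one that lies on its side over so that its legs point down, and set it astride the other two with one leg inside each, fully down, level, its ends roughly in line with theirs. Lower both in gently, without dropping them, and leave everything else on the bench where it lies.

Things in the scene. Friction and masses are not known exactly. Their poses are not given: they have to be found in the camera images.
- tray: Shallow fixed wooden tray. Origin: underside, centre of the large bay; x along the tray to the small bay, y across, z up. Large bay inside 150 (x) by 146 mm (y): room for two channels side by side along x with 18 mm over. Bottom 6 mm thick; all walls 6 mm thick, tops 18 mm above the underside. Small bay (x 81 to 136 mm) holds bone blanks up to 18 mm high: leave it.
- first_channel: Channel (U section) loose in the tray. All three alike: bare aluminium, 120 long, 64 wide, web 6 thick, legs 8 thick reaching 36 mm from the web's outer face, 48 clear between; 280 g. Origin: middle of web's outer face. x along, y across (legs at +28, -28), z from web to open side. Lies open side up, along tray x within 2 deg, 2 to 6 mm off the +y wall, origin 6 mm above tray underside; may be nudged.
- second_channel: Same channel as the first (same size, origin and axes, mass 0.22 to 0.34 kg), lying open side up on the bench left or right of the tray, web flat on the bench, so its origin is at bench height. It can be pinched from above by one 8 mm leg, which leaves its other side free to go close beside the first channel.
- third_channel: Same channel as the first (size, origin, axes; 0.22 to 0.34 kg), on its side on the bench across the tray from the second: stands on one leg, 64 mm high, web upright, z level, origin 32 mm up. In the end z points down, leg tips on the others' webs, web on their legs, origin 48 mm above tray underside; outside each of its legs 24 mm or more is then free inside the channel below.
- third_push (a point): Point on the outer face of the third channel's web, mid-length, 54 mm above the bench at the start. Pushed here slowly towards the open side (its z), the channel tips over its lower leg tip, passes balance at about 36 degrees and drops on both leg tips, web uppermost, 36 mm high, origin about 68 mm (more if it slides) farther that way; then it can be gripped across its 64 mm width.
- anvil: Bystander: cast iron anvil block 110 x 80 x 60 mm, 2.6 kg, beyond the tray. Origin: centre of its underside.
- bone_panel: Bystander: flat bone panel 110 x 70 x 6 mm, with discs sawn out, on the robot's side of the tray. Origin: centre of its underside.
- scraper: Bystander: steel scraper with wooden handle, 165 mm long, 18 mm high, on the robot's side of the tray. Origin: on the bench under its middle.
- saucer: Bystander: white porcelain saucer 124 mm across, 16 mm high, with finished buttons in it, beyond the tray. Origin: centre of its underside.
- brush: Bystander: bench brush 170 mm long, lying at the right. Origin: on the bench, roughly under its middle.
- hammer: Bystander: small hammer 180 mm long, lying at the left towards the robot. Origin: on the bench, roughly under its middle.
- jar: Bystander: amber jar 58 mm across, 58 mm high, at the left. Origin: centre of its underside.
Mind the look-alikes: they are no part of the job. What is shaped like the first_channel but green or purple is not meant.

How it is judged (in metres and radians):
On the way:
1. the second channel lies flat, open side up, in the tray beside the first, before the third is set on (angle between each of first_channel, second_channel's own z axis and vertical below 0.08 rad and z of first_channel in the frame of tray between 0.002 and 0.01 m and y of first_channel in the frame of tray between -0.046 and 0.046 m and x of first_channel in the frame of tray between -0.02 and 0.02 m and z of second_channel in the frame of tray between 0.002 and 0.01 m and y of second_channel in the frame of tray between -0.046 and 0.046 m and x of second_channel in the frame of tray between -0.02 and 0.02 m and horizontal distance between third_channel and tray above 0.09 m), for 0.2 s.
At the end, for the whole second after the job is handed in: First and second lie flat side by side on the bottom of the large bay, open side up. Third is open side down (0.08 rad), one leg inside each, fully down (origin 44 to 52 mm above the tray's underside, within 56 mm of theirs from above), ends within 20 mm of theirs. All at rest (angle between each of first_channel, second_channel's own z axis and vertical below 0.08 rad and z of first_channel in the frame of tray between 0.002 and 0.01 m and y of first_channel in the frame of tray between -0.046 and 0.046 m and x of first_channel in the frame of tray between -0.02 and 0.02 m and z of second_channel in the frame of tray between 0.002 and 0.01 m and y of second_channel in the frame of tray between -0.046 and 0.046 m and x of second_channel in the frame of tray between -0.02 and 0.02 m and angle between third_channel's own z axis and vertical above 3.06 rad and z of third_channel in the frame of tray between 0.044 and 0.052 m and horizontal distance between third_channel and first_channel below 0.056 m and x of first_channel in the frame of third_channel between -0.02 and 0.02 m and horizontal distance between third_channel and second_channel below 0.056 m and x of second_channel in the frame of third_channel between -0.02 and 0.02 m and linear speed of each of first_channel, second_channel, third_channel below 0.02 m/s); the robot touches nothing.
It fails at once if a bystander (anvil, bone panel, scraper, saucer, brush, hammer or jar) is moved more than 25 mm (distance of any of anvil, bone_panel, scraper, saucer, brush, hammer, jar from where it was at the start of the episode above 0.025 m).
It fails at once if a channel is dropped into the tray (faster than 0.6 m/s within 70 mm above the tray's underside) ((horizontal distance between second_channel and tray below 0.08 m and z of second_channel in the frame of tray below 0.07 m and linear speed of second_channel above 0.6 m/s) or (horizontal distance between third_channel and tray below 0.08 m and z of third_channel in the frame of tray below 0.07 m and linear speed of third_channel above 0.6 m/s)).
It also fails if it takes over 72 s, if anything falls off the work surface, if the arm or the gripper's body presses on something with over 40 N, if the wrist force passes 120 N, or if a joint passes its speed limit or range.

## Robot

A 6-joint arm with a two-finger parallel gripper is mounted at the origin on the work surface. World frame = base frame: x ahead of the robot, y to its left, z up, the work surface at z = 0. Lengths are in mm, angles in rad, forces in N, time in s.
With the tool pointing down it reaches from about 275 to 750 mm from the base axis. Payload 10.2 kg.
Tool frame: the origin (TCP) lies between the finger pads; the fingertips stand 17 mm ahead of it and the grasp point (between the pads) lies 2 mm behind it (tips_ahead is the distance from the TCP to the fingertips, in mm); z points along the fingers, y is the line along which they close (so a half turn about z gives the same grasp; the last joint's range is limited). The gripper opens to 85 mm and grips with 20 to 120 N. Pads are 22 mm wide; open, the fingers measure 114 mm over their backs; the gripper's body (76 mm by 85 mm) begins 54 mm behind the grasp point. The pads swing forward as they close: fully open they stand 13 mm farther back than shut.
Start: joints at [-1.445, 0.313, 1.498, -0, 1.331, -0.223], TCP at [179.417, -493.397, 248.294] pointing down, gripper open.
Joint ranges: [-2.94, 2.94], [-0.97, 2.17], [0.19, 2.56], [-1.23, 4.37], [0.02, 3.11], [-2.88, 2.88]. Speed limits (rad/s): [2.39, 2.39, 3.01, 3.14, 3.14, 3.14].

## Interface

Orientations are given as a unit quaternion [w, x, y, z].
In Python, from rig import sense, capture, finish_job, boxes_of, tips_ahead gives the robot as it stands.
- The arm moves only by the tool drive_tool, never from a script. Its argument "commands" is text: rows parted by semicolons, each of 7 numbers parted by spaces: the shift along the world's x, y, z in units of 0.1 m (1.0 is 0.1 m), then the turn, a rotation vector about the world's x, y, z in units of pi/4 rad (1.0 is pi/4 rad), then the opening in per cent of the stroke, from 0 (shut) to 100 (fully open). A call has 1 to 20 rows; each row shifts and turns the commanded pose from where the row before left it; what a row does not reach is not made up. A row lasts 1/12 s, in which the tool goes at most 41.7 mm and 7.16 degrees, less where a joint would pass 70% of its speed; a pose out of reach is approached as far as the arm can. A call with a number of a shift or a turn outside -1 to 1 is refused whole. A call with a gripper value outside its range is refused whole. The fingers move at their own pace and stop on an object; "force" is the grip in N (left out, the last holds). Time passes only in rows, so rows that do not move let the fingers close. It gives the time, the measured TCP pose, the force, the opening and the grip force at its end, in the units of the state.
- sense(): the state, without advancing time (a new reading comes with each control period).
- capture(name): name is "scene" or "top"; returns a dict with "pixels" (420x560x3 uint8, blue, green, red), "fov_y" (degrees; the focal length in pixels is half the picture's height over the tangent of half this angle, whatever the lens; pixels are square), "cx", "cy" (the principal point, pixels), "position" and "attitude" of the camera in the world. Camera axes: x right, y down, z forward; pixel columns grow to the right and rows downward; lengths in mm; the calibration is good to about 2 mm. A picture is of the moment at which its call begins. There is no depth.
- finish_job(): hands the job in; it is judged then, once.
Trained networks look in a picture, given as the dict that the camera call returned (one of the last four; its "shot" number tells which), for a name from the list of things; names that differ only in an ending like _2 or _b are one class to them, and where a whole thing is asked for, a point or a joint stands for the part that bears it (a point fixed in the world has none). Each returns a list of dicts, best first, with "confidence" (0 to 1); they miss things now and then, are a little off and sometimes report something else, mostly with a low value. They report only what shows in the picture. A call takes as long as a camera call. They do not tell look-alikes from the thing itself.
- boxes_of(picture, name): "position" ([column, row] in pixels, amid what is visible of it).
The state is a dict: "time_s": time; "joints": joint angles; "dq": joint speeds; "tau": joint torques, N m; "eef_pos": TCP position; "ee_rot": TCP orientation; "force": force on the tool from outside, world axes, zero at the start; "wrist_torque": the same for the moment, N m; "grip_width": opening from 0.0 (shut) to 1.0 (fully open); "grip_force": force on a finger pad.
Only numpy, scipy, OpenCV 4.12 (cv2) and the standard library are available. Lean on these libraries where they do the work, as an engineer would, in place of code of your own. Each camera call takes 0.05 s, during which the arm holds its last target. There are 200 camera calls.

## Working session

There is one attempt and no reset: what is moved stays moved. The work goes in short steps, Python scripts to look and compute and a tool call to move; the robot and the scene stay as the last step left them, time stands still between calls to the robot, and variables do not carry over. Pictures are saved under pics/ and viewed, at most 12 in all, crops included, and the job is handed in when it is done.

Besides the shell and the picture viewer there is one more tool, called after "Request:" as name(argument=value, ...) on one line, values as JSON. drive_tool: Moves the arm, as the interface text tells. Shifts and turns lie within -1 to 1; 1 stands for 0.1 m of shift or pi/4 rad of turn. Its arguments: {"type":"object","properties":{"commands":{"type":"string"},"force":{"type":"number"}},"required":["commands"]}

```bash
mkdir -p pics
cat > h.py <<'E'
import numpy as np, cv2
from rig import *
from scipy.spatial.transform import Rotation as R
def cam(p):
    f=p["pixels"].shape[0]/2/np.tan(np.radians(p["fov_y"])/2)
    a=np.array(p["attitude"],float)
    M=a if a.shape==(3,3) else R.from_quat(a[[1,2,3,0]]).as_matrix()
    return f,M,np.array(p["position"],float)
def unproj(p,uv,z):
    f,M,c=cam(p); d=M@np.array([(uv[0]-p["cx"])/f,(uv[1]-p["cy"])/f,1]); return c+d*(z-c[2])/d[2]
def proj(p,X):
    f,M,c=cam(p); q=M.T@(np.array(X,float)-c); return np.array([p["cx"]+f*q[0]/q[2],p["cy"]+f*q[1]/q[2]])
E
python3 - <<'E'
from h import *
for n in ("scene","top"):
    p=capture(n); cv2.imwrite(f"pics/{n}0.png",cv2.resize(p["pixels"],(800,600),interpolation=cv2.INTER_CUBIC))
    print(n,{k:v for k,v in p.items() if k!="pixels"})
    for o in ["first_channel","second_channel","third_channel","tray"]:
        print(o,[(np.round(b["position"]).tolist(),round(b["confidence"],2),np.round(unproj(p,b["position"],20)).tolist()) for b in boxes_of(p,o)])
print(sense())
E
```

```text
scene {'fov_y': 50.95127739267717, 'cx': 276.76236845662277, 'cy': 211.40061894433634, 'position': array([1109.87219655, -513.2579831 ,  971.29876934]), 'attitude': array([-0.32921685,  0.84920477,  0.3818949 , -0.15691975]), 'shot': 1}
first_channel [([236.0, 282.0], 0.85, [554.0, -183.0, 20.0]), ([386.0, 152.0], 0.85, [481.0, 505.0, 20.0]), ([296.0, 230.0], 0.79, [530.0, 49.0, 20.0]), ([177.0, 370.0], 0.62, [650.0, -424.0, 20.0]), ([140.0, 240.0], 0.6, [265.0, -300.0, 20.0]), ([416.0, 177.0], 0.44, [621.0, 477.0, 20.0])]
second_channel [([171.0, 296.0], 0.71, [479.0, -332.0, 20.0])]
third_channel [([354.0, 190.0], 0.77, [529.0, 290.0, 20.0])]
tray [([301.0, 249.0], 0.58, [588.0, 12.0, 20.0])]
top {'fov_y': 45.93365466009348, 'cx': 275.3925126738191, 'cy': 206.3688792831768, 'position': array([ 1.91908137e+02, -1.14982385e+00,  1.53843892e+03]), 'attitude': array([-0.07047628,  0.71046832, -0.69657132,  0.07110734]), 'shot': 2}
first_channel [([261.0, 197.0], 0.9, [530.0, 47.0, 20.0]), ([337.0, 193.0], 0.83, [547.0, -191.0, 20.0]), ([112.0, 215.0], 0.7, [463.0, 509.0, 20.0]), ([411.
[... 256 characters left out ...]
.0])]
{'time_s': 0.5, 'joints': array([-1.44540090e+00,  3.12923280e-01,  1.49773107e+00, -4.17977437e-06,
        1.33099845e+00, -2.23422560e-01]), 'dq': array([-0.00073956,  0.00103041,  0.00037769,  0.00132951,  0.00062399,
       -0.00026851]), 'tau': array([ 2.17583988e-04, -4.11928368e+01, -2.59764808e+01, -1.51810332e-04,
        6.93986167e-04, -1.82471808e-05]), 'eef_pos': array([ 179.41427611, -493.38755181,  248.27055055]), 'ee_rot': array([-3.01335107e-05,  9.84829179e-01,  1.73526618e-01, -5.54378491e-07]), 'force': array([-0.21464315, -0.6980034 ,  0.07941571]), 'wrist_torque': array([-0.0359535 , -0.0112582 ,  0.00178197]), 'grip_force': 0.0, 'grip_width': 0.9994913644820087}
```

View pics/scene0.png

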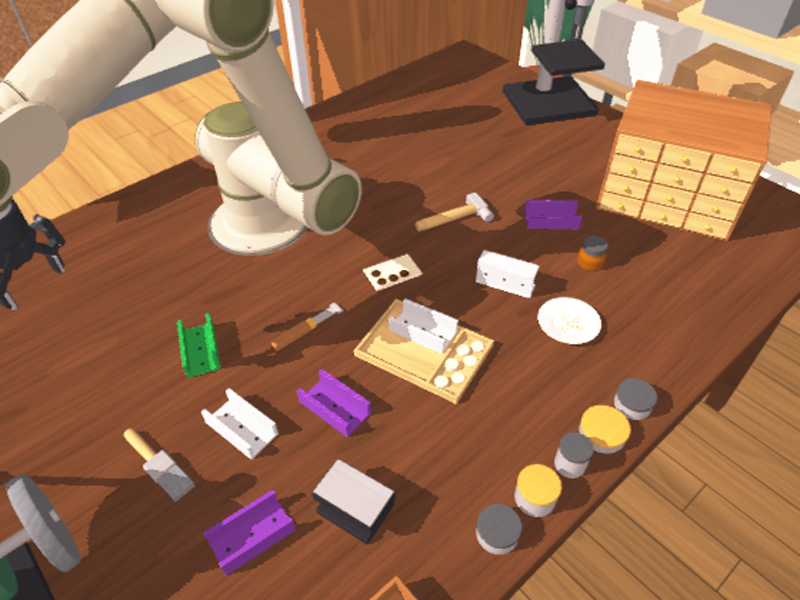

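View pics/top0.png

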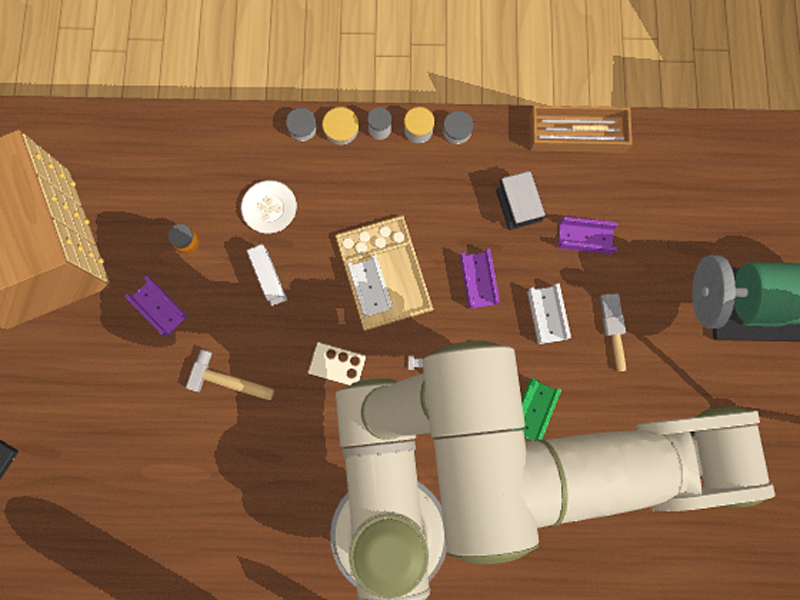

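Second candidates: the white one at scene (240,423) / top (549,313). Third: the white one at (507,272) / (266,274). First: the white one in the tray. The purple and green ones are look-alikes. I'll fit poses and confirm them in one enlarged crop.

```bash
cat >> h.py <<'E'
from scipy.optimize import minimize
def box(x0,x1,y0,y1,z0,z1): return np.array([[x,y,z] for x in(x0,x1) for y in(y0,y1) for z in(z0,z1)],float)
CH=[box(-60,60,-32,32,0,6),box(-60,60,-32,-24,0,36),box(-60,60,24,32,0,36)]
TR=[box(-81,142,-79,79,0,6),box(-81,-75,-79,79,0,18),box(-81,142,-79,-73,0,18),box(-81,142,73,79,0,18),box(136,142,-79,79,0,18),box(75,81,-79,79,0,18)]
SIDE=R.from_euler('x',90)  # z -> -y ; leg +y -> up
def white(p):
    h=cv2.cvtColor(p["pixels"],cv2.COLOR_BGR2HSV); return ((h[...,1]<50)&(h[...,2]>70)).astype(np.uint8)
def yellow(p):
    h=cv2.cvtColor(p["pixels"],cv2.COLOR_BGR2HSV); return ((h[...,2]>150)&(h[...,1]<150)).astype(np.uint8)
def sil(p,boxes,pos,rot,S=4):
    m=np.zeros((420*S,560*S),np.uint8)
    for b in boxes:
        q=np.array([proj(p,rot.apply(v)+pos) for v in b]); q=(q+.5)*S-.5
        cv2.fillConvexPoly(m,cv2.convexHull(np.round(q).astype(np.int32)),1)
    return cv2.resize(m.astype(np.float32),(560,420),interpolation=cv2.INTER_AREA)
def fit(ps,boxes,base,z,x0,maskf=white,r=45):
    ms=[]
    for p in ps:
        m=maskf(p); c=proj(p,[x0[0],x0[1],z+15]); w=np.zeros_like(m); cv2.circle(w,tuple(int(i) for i in c),r,1,-1); ms.append((m*w).astype(np.float32))
    def cost(v):
        rot=R.from_euler('z',v[2]*.01)*base; s=0
        for p,m in zip(ps,ms):
            q=sil(p,boxes,np.array([v[0],v[1],z]),rot); s+=1-np.minimum(q,m).sum()/np.maximum(q,m).sum()
        return s/len(ps)
    best=None
    for a in np.radians(x0[2] if np.ndim(x0[2]) else [x0[2]]):
        s=np.array([[x0[0],x0[1],a*100]]*4); s[1,0]+=15; s[2,1]+=15; s[3,2]+=15
        o=minimize(cost,s[0],method='Nelder-Mead',options=dict(initial_simplex=s,xatol=.1,fatol=1e-4))
        if best is None or o.fun<best.fun: best=o
    return best.x[0],best.x[1],np.degrees(best.x[2]*.01),best.fun
def over(p,boxes,pos,rot,img,k):
    E=[(0,1),(2,3),(4,5),(6,7),(0,2),(1,3),(4,6),(5,7),(0,4),(1,5),(2,6),(3,7)]
    for b in boxes:
        q=np.array([proj(p,rot.apply(v)+pos) for v in b])
        for i,j in E: cv2.line(img,*[tuple(int(t) for t in np.round((q[n]+.5)*k)) for n in(i,j)],(0,0,255),1)
E
python3 - <<'E'
from h import *
ps=[capture("scene"),capture("top")]
I=R.identity()
print("second",np.round(fit(ps,CH,I,0,(475,-334,[-10,10])),3))
A=[15,195]
t1=fit(ps,CH,SIDE,32,(530,275,[15])); t2=fit(ps,CH,SIDE,32,(530,275,[195]))
print("third z=-y:",np.round(t1,3)," z=+y:",np.round(t2,3))
print("tray",np.round(fit(ps,TR,I,0,(545,10,[10]),yellow,75),3))
print("first",np.round(fit(ps,CH,I,6,(530,47,[10]),r=32),3))
for b in ("jar","saucer","hammer","bone_panel","anvil","brush","scraper"):
  for p in ps:
    print(b,[(np.round(unproj(p,q["position"],15)).tolist()[:2],round(q["confidence"],2)) for q in boxes_of(p,b)[:2]])
s=ps[0]["pixels"]
c=[(354,190),(171,296),(296,235)]
cv2.imwrite("pics/crop1.png",np.hstack([cv2.resize(s[y-30:y+30,x-32:x+32],(264,248),interpolation=cv2.INTER_CUBIC) for x,y in c]))
E
```

```text
second [ 4.68845e+02 -3.37526e+02  1.00450e+01  1.44000e-01]
third z=-y: [5.31258e+02 2.97072e+02 2.74550e+01 4.38000e-01]  z=+y: [5.43373e+02 2.70162e+02 2.03655e+02 3.70000e-01]
tray [5.2708e+02 1.5081e+01 1.7844e+01 2.2700e-01]
first [5.22251e+02 5.34230e+01 1.85020e+01 1.39000e-01]
jar [([616.0, 470.0], 0.62)]
jar [([618.0, 473.0], 0.9), ([449.0, -475.0], 0.16)]
saucer [([522.0, 55.0], 0.75)]
saucer [([703.0, 276.0], 0.71), ([541.0, 278.0], 0.16)]
hammer [([586.0, 17.0], 0.74), ([324.0, 375.0], 0.72)]
hammer [([309.0, 384.0], 0.61)]
bone_panel [([370.0, 111.0], 0.96)]
bone_panel [([351.0, 124.0], 0.98), ([534.0, 284.0], 0.28)]
anvil [([713.0, -278.0], 0.88)]
anvil [([726.0, -270.0], 0.89)]
brush [([460.0, -483.0], 0.72)]
brush [([454.0, -475.0], 0.95), ([530.0, 279.0], 0.73)]
scraper [([368.0, -129.0], 0.59), ([458.0, -480.0], 0.33)]
scraper [([359.0, -48.0], 0.62)]
```

View pics/crop1.png

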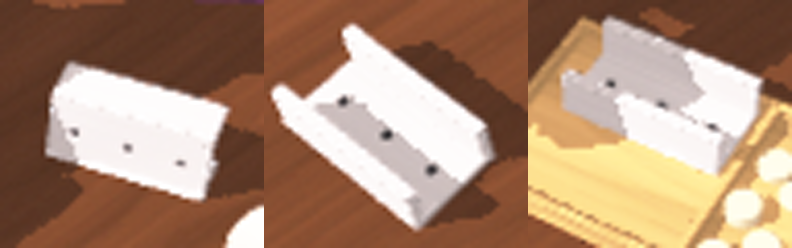

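```bash
cat >> h.py <<'E'
def ccmask(p,X,r=45):
    h=cv2.cvtColor(p["pixels"],cv2.COLOR_BGR2HSV); m=((h[...,1]<65)&(h[...,2]>60)).astype(np.uint8)
    c=proj(p,X); w=np.zeros_like(m); cv2.circle(w,tuple(int(i) for i in c),r,1,-1); m=m*w
    n,l=cv2.connectedComponents(m,connectivity=4)
    k=np.bincount(l[l>0]).argmax(); return cv2.morphologyEx((l==k).astype(np.uint8),cv2.MORPH_CLOSE,np.ones((3,3),np.uint8))
E
python3 - <<'E'
from h import *
ps=[capture("scene"),capture("top")]
I=R.identity()
out=[]
def go(n,b,base,z,x0,mf,r):
    f=fit(ps,b,base,z,x0,mf,r); print(n,np.round(f,3).tolist()); out.append((b,base,z,f)); return f
C=(535,272,32)
mf=lambda p: ccmask(p,C,36)
go("t-",CH,SIDE,32,(530,285,[15]),mf,60); go("t+",CH,SIDE,32,(530,265,[195]),mf,60)
go("second",CH,I,0,(470,-337,[5,10]),lambda p:ccmask(p,(470,-337,15)),60)
def ty(p):
    h=cv2.cvtColor(p["pixels"],cv2.COLOR_BGR2HSV); m=((h[...,0]>12)&(h[...,2]>95)&(h[...,1]<190)).astype(np.uint8)|ccmask(p,(524,50,20),36)
    m=cv2.morphologyEx(m,cv2.MORPH_CLOSE,np.ones((5,5),np.uint8)); n,l=cv2.connectedComponents(m); c=proj(p,(540,-20,6)).astype(int); return (l==l[c[1],c[0]]).astype(np.uint8)
TB=TR+[box(-62,62,6,71,6,42)]
go("tray",TB,I,0,(530,15,[14]),ty,100)
go("first",CH,I,6,(522,50,[14]),lambda p:ccmask(p,(524,50,20),36),60)
del out[0]
ims=[]
for p,cs in zip(ps,[((330,215,95,70)),((225,200,95,70))]):
    im=cv2.resize(p["pixels"],None,fx=4,fy=4,interpolation=cv2.INTER_CUBIC)
    for b,base,z,f in out: over(p,TR if b is TB else b,np.array([f[0],f[1],z]),R.from_euler('z',f[2],degrees=True)*base,im,4)
    x,y,a,b=cs; ims.append(im[(y-b)*4:(y+b)*4,(x-a)*4:(x+a)*4])
v=np.hstack(ims); cv2.imwrite("pics/fit1.png",cv2.resize(v,(800,int(800*v.shape[0]/v.shape[1]))))
E
```

```text
t- [530.948, 293.205, 31.296, 0.261]
t+ [542.691, 270.241, 202.72, 0.197]
second [468.405, -337.172, 10.262, 0.041]
tray [528.854, 14.775, 18.022, 0.412]
first [521.562, 53.59, 18.539, 0.046]
```

View pics/fit1.png

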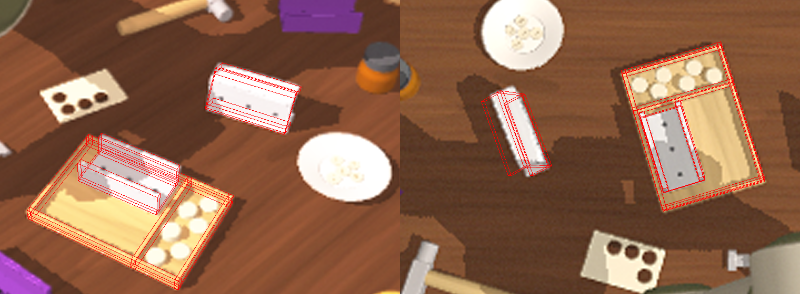

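Run:
```python
from h import *
ps=[capture("scene"),capture("top")]
C=(535,272,32)
ms=[ccmask(p,C,36) for p in ps]; print([m.sum() for m in ms])
for nm,q in (("scene",ps[:1]),("top",ps[1:]),("both",ps)):
  for a in (15,195):
    for x0 in ((530,285),(545,262)):
      print(nm,a,np.round(fit(q,CH,SIDE,32,(*x0,[a-8,a+8]),lambda p:ccmask(p,C,36),60),3).tolist())
v=np.hstack([cv2.resize(np.where(m[...,None]>0,p["pixels"],p["pixels"]//3)[y-30:y+30,x-40:x+40],(400,300),interpolation=cv2.INTER_NEAREST) for p,m,(x,y) in zip(ps,ms,[(354,190),(187,193)])])
cv2.imwrite("pics/m3.png",v)
```

```text
[np.uint64(988), np.uint64(588)]
scene 15 [530.224, 294.374, 30.469, 0.243]
scene 15 [526.282, 301.629, 28.374, 0.246]
scene 195 [543.197, 270.564, 204.948, 0.046]
scene 195 [542.974, 270.471, 204.831, 0.047]
top 15 [531.34, 291.469, 33.453, 0.272]
top 15 [531.181, 292.398, 34.331, 0.271]
top 195 [542.915, 266.414, 195.663, 0.326]
top 195 [543.395, 265.566, 193.675, 0.326]
both 15 [532.068, 291.905, 28.998, 0.263]
both 15 [530.37, 293.365, 33.806, 0.261]
both 195 [543.502, 270.171, 203.619, 0.196]
both 195 [543.347, 270.728, 203.169, 0.197]
```

View pics/m3.png

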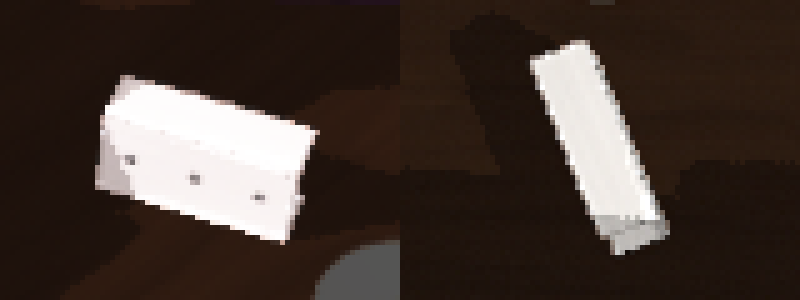

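Run:
```python
from h import *
p=capture("top")
im=cv2.resize(p["pixels"],None,fx=8,fy=8,interpolation=cv2.INTER_CUBIC); im2=im.copy()
over(p,CH,np.array([543,270.5,32]),R.from_euler('z',203,degrees=True)*SIDE,im2,8)
x,y=187,193
v=np.hstack([i[(y-30)*8:(y+30)*8,(x-25)*8:(x+25)*8] for i in(im,im2)]);cv2.imwrite("pics/m4.png",v)
print(p["pixels"][193,178:206].tolist())
```

```text
[[31, 52, 87], [61, 72, 102], [167, 174, 188], [236, 239, 244], [229, 234, 238], [230, 236, 240], [233, 237, 242], [230, 236, 240], [231, 235, 239], [230, 236, 240], [233, 237, 242], [233, 238, 242], [233, 238, 242], [232, 237, 242], [242, 247, 250], [157, 162, 164], [134, 148, 165], [43, 75, 127], [50, 82, 131], [50, 85, 130], [53, 83, 131], [52, 82, 131], [50, 82, 130], [51, 81, 129], [49, 83, 131], [52, 82, 132], [51, 81, 129], [52, 84, 130]]
```

View pics/m4.png

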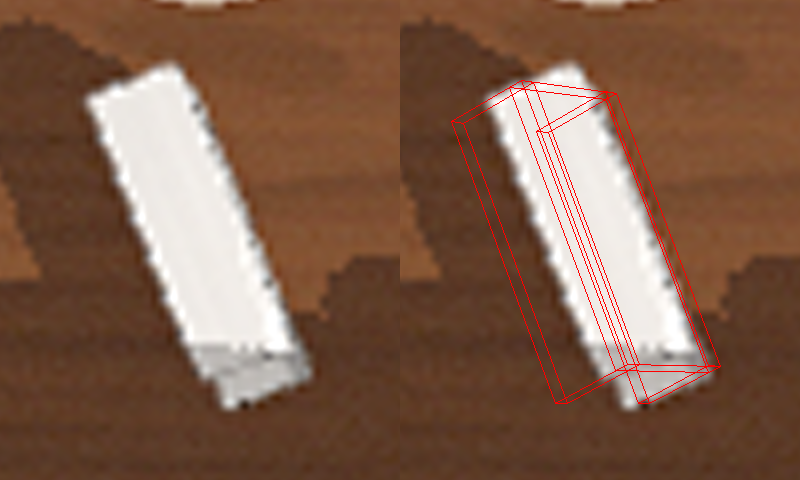

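```bash
sed -i "s/SIDE=R.from_euler('x',90)/SIDE=R.from_euler('x',90,degrees=True)/" h.py
python3 - <<'E'
from h import *
ps=[capture("scene"),capture("top")]
C=(535,272,32)
for a in (15,195):
  for q in (ps[:1],ps[1:],ps):
    print(a,np.round(fit(q,CH,SIDE,32,(535,275,[a]),lambda p:ccmask(p,C,36),60),3).tolist())
E
```

```text
15 [532.651, 293.459, 24.656, 0.054]
15 [530.223, 294.72, 24.376, 0.055]
15 [530.871, 294.816, 24.527, 0.065]
195 [549.195, 261.195, 204.454, 0.035]
195 [545.655, 262.661, 204.467, 0.053]
195 [546.037, 262.178, 204.205, 0.058]
```

The web with the holes faces the tray, so the third's open side is away from it (yaw 204°). I'm moving over the near leg of the second channel (white, scene (240,423)).

Request:
drive_tool(commands=".245 .107 -.098 0 0 -.018 33;.245 .107 -.098 0 0 -.018 33;.245 .107 -.098 0 0 -.018 33;.245 .107 -.098 0 0 -.018 33;.245 .107 -.098 0 0 -.018 33;.245 .107 -.098 0 0 -.018 33;.245 .107 -.098 0 0 -.018 33;.245 .107 -.098 0 0 -.018 33;.245 .107 -.098 0 0 -.018 33;.245 .107 -.098 0 0 -.018 33;.245 .107 -.098 0 0 -.018 33;.245 .107 -.098 0 0 -.018 33;0 0 0 0 0 0 33;0 0 0 0 0 0 33", force=60)

```text
time_s: 2.82
eef_pos: [474.0, -364.2, 129.9]
ee_rot: [-0.0, 0.996, 0.091, -0.0]
force: [0.4, -0.0, 0.3]
grip_width: 0.328
grip_force: 0.0
```

Request:
drive_tool(commands="0 0 -.16 0 0 0 33;0 0 -.16 0 0 0 33;0 0 -.16 0 0 0 33;0 0 -.16 0 0 0 33;0 0 -.16 0 0 0 33;0 0 -.09 0 0 0 33;0 0 -.09 0 0 0 33;0 0 0 0 0 0 33;0 0 0 0 0 0 0;0 0 0 0 0 0 0;0 0 0 0 0 0 0;0 0 0 0 0 0 0;0 0 0 0 0 0 0;0 0 0 0 0 0 0")

```text
time_s: 4.03
eef_pos: [473.7, -365.6, 33.7]
ee_rot: [0.001, 0.996, 0.09, 0.0]
force: [-2.1, -0.8, 6.3]
grip_width: 0.075
grip_force: 60.7
```

Request:
drive_tool(commands="0 0 .05 0 0 0 0;0 0 .1 0 0 0 0;0 0 .15 0 0 0 0;0 0 .2 0 0 0 0;0 0 .2 0 0 0 0;0 0 .2 0 0 0 0;0 0 0 0 0 0 0;0 0 0 0 0 0 0;0 0 0 0 0 0 0")

```text
time_s: 4.78
eef_pos: [473.0, -364.4, 121.5]
ee_rot: [-0.001, 0.996, 0.09, -0.001]
force: [-0.4, -0.9, -3.5]
grip_width: 0.078
grip_force: 59.5
```

Run:
```python
from h import *
s=sense(); print(s["eef_pos"],s["force"],s["wrist_torque"],s["grip_width"],R.from_quat(s["ee_rot"][[1,2,3,0]]).as_matrix().round(3).tolist())
p=capture("scene"); cv2.imwrite("pics/g1.png",cv2.resize(p["pixels"][180:360,80:320],(800,600),interpolation=cv2.INTER_CUBIC))
```

```text
[ 472.9872326  -364.4191233   121.45870542] [-0.35288535 -0.88810348 -3.49143816] [-0.16041518 -0.03339035  0.05950506] 0.07750446425321998 [[0.984, 0.178, -0.001], [0.178, -0.984, 0.002], [-0.001, -0.002, -1.0]]
```

View pics/g1.png

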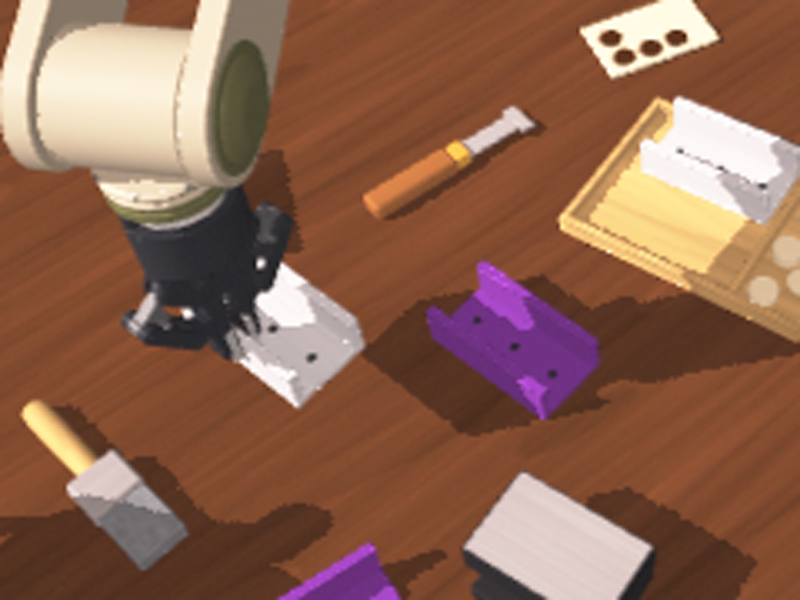

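Grasp holds: the channel hangs level by its near leg. I'm carrying it over the tray.

Request:
drive_tool(commands=".02 .1 0 0 0 0 0;.05 .2 0 0 0 .012 0;.06 .24 0 0 0 .014 0;.06 .24 0 0 0 .014 0;.06 .24 0 0 0 .014 0;.06 .24 0 0 0 .014 0;.06 .24 0 0 0 .014 0;.06 .24 0 0 0 .014 0;.06 .24 0 0 0 .014 0;.06 .24 0 0 0 .014 0;.06 .24 0 0 0 .014 0;.06 .24 0 0 0 .014 0;.06 .24 0 0 0 .014 0;.05 .2 0 0 0 .014 0;.03 .125 0 0 0 .012 0;0 0 0 0 0 0 0;0 0 0 0 0 0 0;0 0 0 0 0 0 0")

```text
time_s: 6.33
eef_pos: [554.1, -39.1, 122.4]
ee_rot: [0.0, 0.986, 0.164, -0.0]
force: [-0.1, -0.6, -3.4]
grip_width: 0.075
grip_force: 59.6
```

Run:
```python
from h import *
s=sense(); M=R.from_quat(s["ee_rot"][[1,2,3,0]]).as_matrix(); print(s["eef_pos"],s["grip_width"],np.degrees(np.arctan2(M[1,0],M[0,0])))
ps=[capture("scene")]
e=s["eef_pos"]; print("z bottom expected",e[2]-32)
# held channel seen in scene: overlay expected pose
a=np.arctan2(M[1,0],M[0,0]); rot=R.from_euler('z',a); pos=e+rot.apply([0,28,0]); pos[2]=e[2]-32
print(pos)
p=ps[0]; im=cv2.resize(p["pixels"],None,fx=4,fy=4,interpolation=cv2.INTER_CUBIC)
over(p,CH,pos,rot,im,4); over(p,CH,np.array([521.6,53.6,6]),R.from_euler('z',18.5,degrees=True),im,4); over(p,CH,np.array([543.5,-11.8,6]),R.from_euler('z',18.3,degrees=True),im,4)
cv2.imwrite("pics/g2.png",im[150*4:300*4,190*4:390*4][:600])
```

```text
[554.13507059 -39.13472988 122.40510758] 0.0747085129572168 18.86717788504628
z bottom expected 90.40510757826023
[545.08055949 -12.63914858  90.40510758]
```

View pics/g2.png

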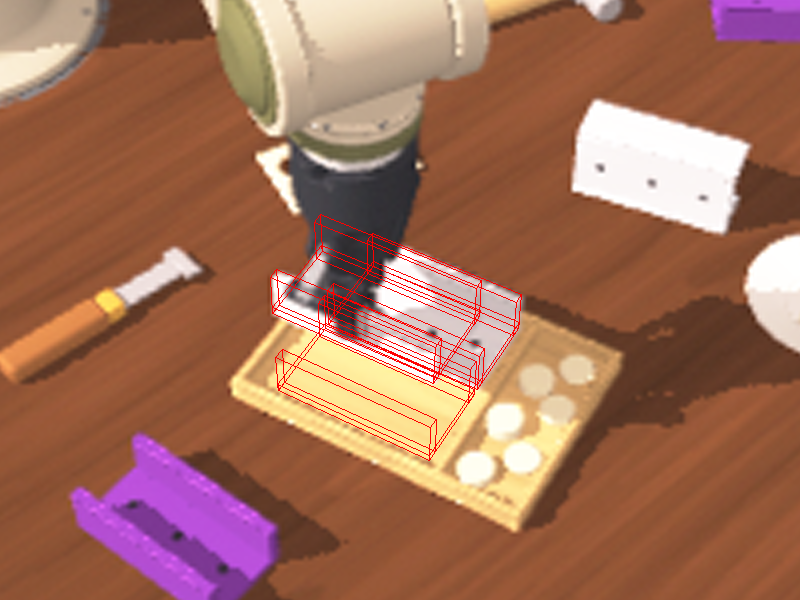

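Request:
drive_tool(commands="-.01 0 -.05 0 0 -.01 0;0 0 -.1 0 0 0 0;0 0 -.1 0 0 0 0;0 0 -.1 0 0 0 0;0 0 -.1 0 0 0 0;0 0 -.1 0 0 0 0;0 0 -.08 0 0 0 0;0 0 -.06 0 0 0 0;0 0 -.05 0 0 0 0;0 0 -.03 0 0 0 0;0 0 -.03 0 0 0 0;0 0 -.02 0 0 0 0;0 0 -.02 0 0 0 0;0 0 0 0 0 0 0;0 0 0 0 0 0 0")

```text
time_s: 7.63
eef_pos: [553.6, -38.6, 39.7]
ee_rot: [0.0, 0.987, 0.16, 0.0]
force: [-3.1, 0.4, 5.2]
grip_width: 0.076
grip_force: 60.8
```

Request:
drive_tool(commands="0 0 0 0 0 0 10;0 0 0 0 0 0 14;0 0 0 0 0 0 20;0 0 0 0 0 0 26;0 0 0 0 0 0 28;0 0 0 0 0 0 28;0 0 .05 0 0 0 28;0 0 .1 0 0 0 28;0 0 .2 0 0 0 28;0 0 .3 0 0 0 28;0 0 .3 0 0 0 20;0 0 .3 0 0 0 10;-.3 0 .1 0 0 0 0;-.3 0 0 0 0 0 0;-.4 0 0 0 0 0 0;-.4 0 0 0 0 0 0")

```text
time_s: 8.97
eef_pos: [411.9, -38.3, 174.4]
ee_rot: [0.0, 0.987, 0.161, 0.001]
force: [-0.3, -0.6, 1.0]
grip_width: 0.007
grip_force: 0.0
```

```bash
cat > look.py <<'E'
from h import *
def tf(f,t=(528.9,14.8,18.0)):
    c,s=np.cos(np.radians(t[2])),np.sin(np.radians(t[2])); d=np.array(f[:2])-t[:2]; return np.round([c*d[0]+s*d[1],-s*d[0]+c*d[1],f[2]-t[2]],1).tolist()
E
python3 - <<'E'
from look import *
ps=[capture("scene"),capture("top")]
p=ps[0]; im=cv2.resize(p["pixels"],None,fx=4,fy=4,interpolation=cv2.INTER_CUBIC)
cv2.imwrite("pics/g3.png",im[150*4:300*4,200*4:400*4])
# joint fit of both channels in tray
ms=[]
for q in ps:
    h=cv2.cvtColor(q["pixels"],cv2.COLOR_BGR2HSV); m=((h[...,1]<65)&(h[...,2]>60)).astype(np.uint8)
    w=np.zeros_like(m); P=np.array([proj(q,R.from_euler('z',18,degrees=True).apply(v)+[528.9,14.8,0]) for v in box(-74,72,-75,75,6,46)]).astype(np.int32); cv2.fillConvexPoly(w,cv2.convexHull(P),1); ms.append((m*w).astype(np.float32))
def cost(v,uses=(0,1)):
    s=0
    for i in uses:
        S=np.maximum(sil(ps[i],CH,np.array([v[0],v[1],6]),R.from_euler('z',v[2]*.01)),sil(ps[i],CH,np.array([v[3],v[4],6]),R.from_euler('z',v[5]*.01)))
        s+=1-np.minimum(S,ms[i]).sum()/np.maximum(S,ms[i]).sum()
    return s/len(uses)
v0=np.array([521.6,53.6,32.3,543.5,-11.8,32.])
for u in ((0,),(1,),(0,1)):
    o=minimize(cost,v0,args=(u,),method='Nelder-Mead',options=dict(initial_simplex=np.vstack([v0]+[v0+6*e for e in np.eye(6)]),xatol=.1,fatol=1e-4,maxiter=500))
    x=o.x; print(u,round(o.fun,3),x.round(1),tf([x[0],x[1],np.degrees(x[2]*.01)]),tf([x[3],x[4],np.degrees(x[5]*.01)]))
print(sense()["eef_pos"])
E
```

```text
(0,) 0.023 [523.2  53.2  32.  545.9 -11.2  32.5] [6.4, 38.3, 0.4] [8.1, -30.0, 0.6]
(1,) 0.201 [517.8  51.6  36.3 538.9 -14.1  35.6] [0.8, 38.4, 2.8] [0.6, -30.6, 2.4]
(0, 1) 0.128 [522.1  53.1  32.7 544.4 -11.7  32.7] [5.4, 38.6, 0.8] [6.5, -30.0, 0.7]
[408.44569528 -37.28711306 173.6313687 ]
```

View pics/g3.png

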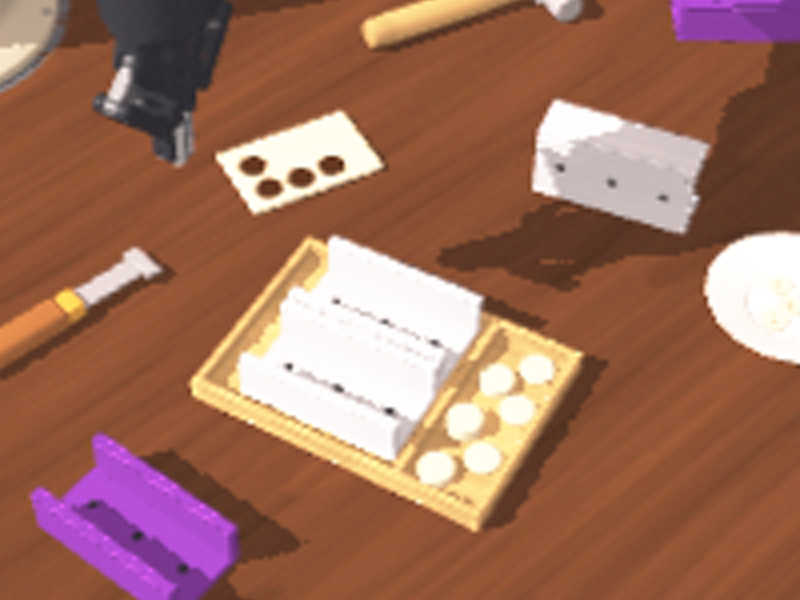

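Second lies flat beside the first at tray y about −30, first at +38. Next, go to the third's web side with the fingers shut.

Request:
drive_tool(commands=".13 .215 0 0 0 .011 0;.13 .215 0 0 0 .011 0;.13 .215 0 0 0 .011 0;.13 .215 0 0 0 .011 0;.13 .215 0 0 0 .011 0;.13 .215 0 0 0 .011 0;.13 .215 0 0 0 .011 0;.13 .215 0 0 0 .011 0;.13 .215 0 0 0 .011 0;.13 .215 0 0 0 .011 0;.13 .215 0 0 0 .011 0;.13 .215 0 0 0 .011 0;0 0 -.2 0 0 0 0;0 0 -.3 0 0 0 0;0 0 -.3 0 0 0 0;0 0 -.2 0 0 0 0;0 0 -.09 0 0 0 0;0 0 0 0 0 0 0;0 0 0 0 0 0 0")

```text
time_s: 10.65
eef_pos: [570.1, 219.7, 65.9]
ee_rot: [0.0, 0.977, 0.211, 0.001]
force: [-0.6, -0.6, 0.3]
grip_width: -0.001
grip_force: 0.0
```

Request:
drive_tool(commands="-.05 .03 0 0 0 0 0;-.021 .046 0 0 0 0 0;-.021 .046 0 0 0 0 0;-.021 .046 0 0 0 0 0;-.012 .027 0 0 0 0 0;-.012 .027 0 0 0 0 0;-.012 .027 0 0 0 0 0;-.012 .027 0 0 0 0 0;-.012 .027 0 0 0 0 0;-.012 .027 0 0 0 0 0;-.012 .027 0 0 0 0 0;-.012 .027 0 0 0 0 0;-.012 .027 0 0 0 0 0;-.012 .027 0 0 0 0 0;-.012 .027 0 0 0 0 0;-.012 .027 0 0 0 0 0;-.012 .027 0 0 0 0 0;-.012 .027 0 0 0 0 0;-.012 .027 0 0 0 0 0;-.012 .027 0 0 0 0 0")

```text
time_s: 12.32
eef_pos: [538.7, 279.8, 64.5]
ee_rot: [-0.0, 0.977, 0.211, -0.0]
force: [0.8, 1.0, 0.4]
grip_width: -0.003
grip_force: 0.0
```

Run:
```python
from look import *
p=capture("scene"); cv2.imwrite("pics/g4.png",cv2.resize(p["pixels"][130:250,290:450],(800,600),interpolation=cv2.INTER_CUBIC)); print(sense()["eef_pos"])
```

```text
[538.43556102 280.22658345  64.54217362]
```

View pics/g4.png

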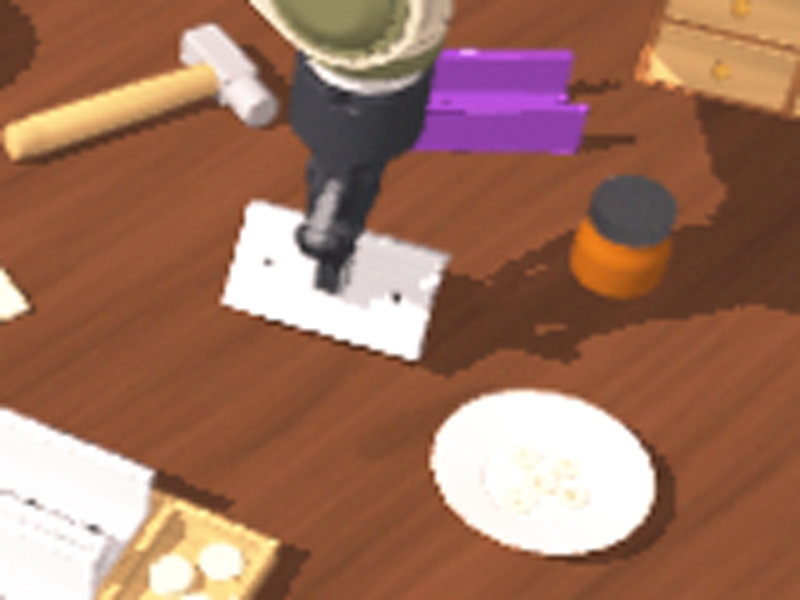

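The third has tipped: its web with the holes faces up. I'm backing off to measure it.

Request:
drive_tool(commands="0 0 .3 0 0 0 20;0 0 .4 0 0 0 50;-.2 -.2 .4 0 0 0 100;-.3 -.3 0 0 0 0 100;-.3 -.3 0 0 0 0 100;-.3 -.3 0 0 0 0 100;0 0 0 0 0 0 100;0 0 0 0 0 0 100")

```text
time_s: 13.03
eef_pos: [432.6, 173.3, 169.0]
ee_rot: [-0.0, 0.978, 0.21, 0.0]
force: [-0.1, 0.7, 0.3]
grip_width: 1.001
grip_force: 0.0
```

Run:
```python
from look import *
ps=[capture("scene"),capture("top")]
D=R.from_euler('x',180,degrees=True)
C=(518,324,36)
for q in (ps[:1],ps[1:],ps): print(np.round(fit(q,CH,D,36,(518,324,[24]),lambda p:ccmask(p,C,40),60),3).tolist())
s=sense(); M=R.from_quat(s["ee_rot"][[1,2,3,0]]).as_matrix(); print(s["eef_pos"],np.degrees(np.arctan2(M[1,0],M[0,0])),s["joints"].round(2),tips_ahead)
```

```text
[519.594, 326.189, 24.652, 0.036]
[508.463, 317.056, 25.857, 0.622]
[518.705, 326.584, 24.486, 0.336]
[434.36280378 174.37643031 169.19807344] 24.383574621811036 [0.13 0.27 1.78 0.   1.09 1.28] 17.0
```

Request:
drive_tool(commands=".107 .19 0 0 0 0 100;.107 .19 0 0 0 0 100;.107 .19 0 0 0 0 100;.107 .19 0 0 0 0 100;.107 .19 0 0 0 0 100;.107 .19 0 0 0 0 100;.107 .19 0 0 0 0 100;.107 .19 0 0 0 0 100;0 0 -.2 0 0 0 100;0 0 -.3 0 0 0 100;0 0 -.3 0 0 0 100;0 0 -.2 0 0 0 100;0 0 -.05 0 0 0 100;0 0 0 0 0 0 100;0 0 0 0 0 0 100")

```text
time_s: 14.38
eef_pos: [519.9, 326.8, 64.6]
ee_rot: [-0.0, 0.977, 0.211, 0.001]
force: [-0.1, -0.5, 0.2]
grip_width: 0.997
grip_force: 0.0
```

Request:
drive_tool(commands="0 0 -.1 0 0 0 100;0 0 -.1 0 0 0 100;0 0 -.1 0 0 0 100;0 0 -.09 0 0 0 100;0 0 0 0 0 0 100;0 0 0 0 0 0 90;0 0 0 0 0 0 80;0 0 0 0 0 0 70;0 0 0 0 0 0 50;0 0 0 0 0 0 50;0 0 0 0 0 0 50;0 0 0 0 0 0 50")

```text
time_s: 15.38
eef_pos: [519.6, 326.3, 25.6]
ee_rot: [-0.0, 0.977, 0.211, 0.001]
force: [-0.3, -0.2, 5.4]
grip_width: 0.733
grip_force: 67.6
```

Request:
drive_tool(commands="0 0 .05 0 0 0 50;0 0 .1 0 0 0 50;0 0 .2 0 0 0 50;0 0 .2 0 0 0 50;0 0 .2 0 0 0 50;0 0 .15 0 0 0 50;0 0 0 0 0 0 50;0 0 0 0 0 0 50")

```text
time_s: 16.05
eef_pos: [519.1, 326.1, 115.1]
ee_rot: [-0.0, 0.977, 0.211, 0.0]
force: [-0.3, 0.1, -3.1]
grip_width: 0.737
grip_force: 67.0
```

Request:
drive_tool(commands="0 -.1 0 0 0 0 50;.01 -.18 0 0 0 -.01 50;.01 -.23 0 0 0 -.01 50;.01 -.23 0 0 0 -.01 50;.01 -.23 0 0 0 -.01 50;.01 -.23 0 0 0 -.01 50;.01 -.23 0 0 0 -.01 50;.01 -.23 0 0 0 -.01 50;.01 -.23 0 0 0 -.01 50;.01 -.23 0 0 0 -.01 50;.01 -.23 0 0 0 -.01 50;.01 -.23 0 0 0 -.01 50;.01 -.23 0 0 0 -.01 50;.01 -.2 0 0 0 -.01 50;.01 -.15 0 0 0 0 50;.005 -.12 0 0 0 0 50;0 0 0 0 0 0 50;0 0 0 0 0 0 50;0 0 0 0 0 0 50")

```text
time_s: 17.63
eef_pos: [533.2, -1.4, 114.3]
ee_rot: [-0.0, 0.987, 0.161, -0.0]
force: [0.3, 0.0, -2.5]
grip_width: 0.734
grip_force: 66.9
```

Run:
```python
from look import *
s=sense(); M=R.from_quat(s["ee_rot"][[1,2,3,0]]).as_matrix(); a=np.degrees(np.arctan2(M[1,0],M[0,0])); print(s["eef_pos"],a,s["grip_width"],s["force"],s["wrist_torque"])
p=capture("scene"); im=cv2.resize(p["pixels"],None,fx=4,fy=4,interpolation=cv2.INTER_CUBIC)
e=s["eef_pos"]; D=R.from_euler('z',a,degrees=True)*R.from_euler('x',180,degrees=True)
over(p,CH,np.array([e[0],e[1],e[2]+11]),D,im,4)
over(p,CH,np.array([522.8,53.2,6]),R.from_euler('z',18.5,degrees=True),im,4); over(p,CH,np.array([545.3,-11.5,6]),R.from_euler('z',18.5,degrees=True),im,4)
cv2.imwrite("pics/g5.png",im[150*4:300*4,200*4:400*4])
```

```text
[533.23903546  -1.36612307 114.28877626] 18.564719425902176 0.7340545386776031 [ 2.74877947e-01  7.98654759e-04 -2.47926005e+00] [-0.04829917  0.0233552  -0.09650147]
```

View pics/g5.png

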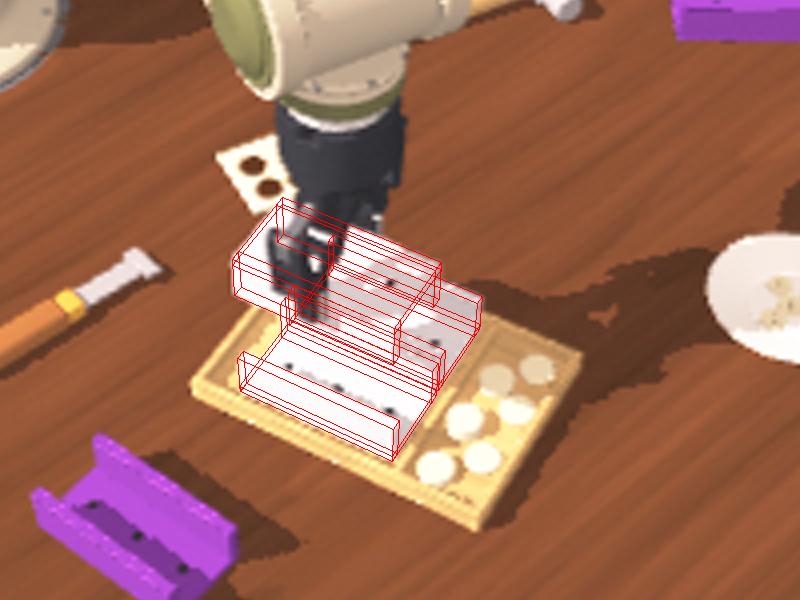

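Everything matches the model, but I went 22 mm too far in y. I'm correcting that, then lowering.

Request:
drive_tool(commands=".005 .07 0 0 0 0 50;.005 .1 0 0 0 0 50;0 .054 0 0 0 0 50;0 0 0 0 0 0 50;0 0 -.08 0 0 0 50;0 0 -.1 0 0 0 50;0 0 -.1 0 0 0 50;0 0 -.1 0 0 0 50;0 0 -.08 0 0 0 50;0 0 -.07 0 0 0 50;0 0 -.06 0 0 0 50;0 0 -.05 0 0 0 50;0 0 -.04 0 0 0 50;0 0 -.03 0 0 0 50;0 0 0 0 0 0 50;0 0 0 0 0 0 50")

```text
time_s: 19.02
eef_pos: [534.7, 20.5, 43.8]
ee_rot: [0.0, 0.987, 0.161, 0.0]
force: [-0.1, -0.6, -2.1]
grip_width: 0.736
grip_force: 66.9
```

Request:
drive_tool(commands="0 0 -.03 0 0 0 50;0 0 -.01 0 0 0 50;0 0 -.01 0 0 0 50;0 0 -.01 0 0 0 50;0 0 0 0 0 0 50;0 0 0 0 0 0 50")

```text
time_s: 19.52
eef_pos: [534.6, 20.5, 37.7]
ee_rot: [-0.0, 0.987, 0.161, -0.0]
force: [-0.2, -0.0, -1.8]
grip_width: 0.733
grip_force: 67.0
```

Request:
drive_tool(commands="0 0 -.01 0 0 0 50;0 0 -.005 0 0 0 50;0 0 0 0 0 0 50;0 0 0 0 0 0 50")

```text
time_s: 19.85
eef_pos: [534.7, 20.5, 37.5]
ee_rot: [0.0, 0.987, 0.161, 0.0]
force: [-6.3, 0.2, 11.5]
grip_width: 0.738
grip_force: 68.7
```

Contact at the expected height; release with a small opening.

Request:
drive_tool(commands="0 0 0 0 0 0 75;0 0 0 0 0 0 79;0 0 0 0 0 0 82;0 0 0 0 0 0 82;0 0 0 0 0 0 82;0 0 .05 0 0 0 82;0 0 .1 0 0 0 82;0 0 .2 0 0 0 82;0 0 .3 0 0 0 82;0 0 .3 0 0 0 82;-.3 0 .3 0 0 0 82;-.3 0 0 0 0 0 82;-.4 0 0 0 0 0 82;-.4 0 0 0 0 0 82;-.3 0 0 0 0 0 82;0 0 0 0 0 0 82;0 0 0 0 0 0 82")

```text
time_s: 21.27
eef_pos: [364.8, 20.5, 161.8]
ee_rot: [0.0, 0.987, 0.161, 0.001]
force: [-0.7, -0.4, 0.4]
grip_width: 0.822
grip_force: 0.0
```

Run:
```python
from look import *
p=capture("scene"); print(sense()["eef_pos"],sense()["force"])
D=R.from_euler('x',180,degrees=True)
A=R.from_euler('z',18.5,degrees=True)
im=cv2.resize(p["pixels"],None,fx=4,fy=4,interpolation=cv2.INTER_CUBIC); im2=im.copy()
over(p,CH,np.array([534.,20.9,48]),A*D,im2,4); over(p,CH,np.array([522.8,53.2,6]),A,im2,4); over(p,CH,np.array([545.3,-11.5,6]),A,im2,4)
y,x=235,295
cv2.imwrite("pics/g6.png",np.hstack([i[(y-50)*4:(y+50)*4,(x-50)*4:(x+50)*4] for i in (im,im2)]))
```

```text
[365.84749019  20.29757779 161.71912622] [ 0.58378731 -0.18759818  1.10911916]
```

View pics/g6.png

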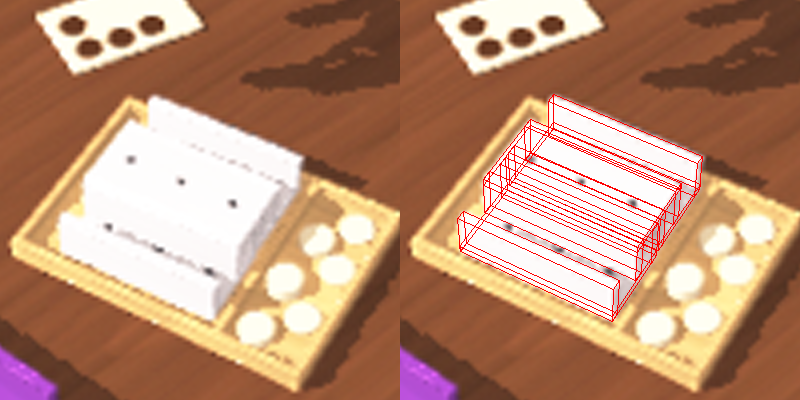

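The picture shows the third channel astride the other two, fully down and level. It matches the model at 48 mm, so I'm handing in.

```bash
python3 -c "
from rig import *
print(finish_job())"
```

```text
the job is handed in; nothing more can be done
None
```

I handed the job in at about 21 s of robot time: the last picture shows the second channel flat beside the first, with the third astride both, legs down, level and matching the model at 48 mm, but the hand-in call returned no verdict.

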